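# Press a cover board onto the locked tilting bonding stand

## Robot

A 6-joint arm with a two-finger parallel gripper is mounted at the origin on the work surface. World frame = base frame: x ahead of the robot, y to its left, z up, the work surface at z = 0. Lengths are in mm, angles in degrees, forces in N, time in s.
With the tool pointing down it reaches from about 350 to 850 mm from the base axis. Payload 8.1 kg.
Tool frame: the origin (TCP) lies at the very end of the fingers, on their centre line; the grasp point (between the pads) lies 19 mm behind it; z points along the fingers, y is the line along which they close (so a half turn about z gives the same grasp; the last joint's range is limited). The gripper opens to 85 mm and grips with 20 to 120 N. Pads are 22 mm wide; open, the fingers measure 114 mm over their backs; the gripper's body (76 mm by 85 mm) begins 54 mm behind the grasp point. The pads swing forward as they close: fully open they stand 13 mm farther back than shut.
Start: joints at [72.055, 7.471, 85.268, -0, 87.261, -4.893], TCP at [135.478, 584.509, 231.292] pointing down, gripper open.
Joint ranges: [-169.43, 169.43], [-51.17, 129.36], [1.28, 143.12], [-76.62, 256.62], [0, 156.53], [-152.29, 152.29]. Speed limits (degrees/s): [136.94, 136.94, 159.86, 180, 180, 180].

## Interface

Orientations are given as [roll, pitch, yaw] about the fixed x, y, z axes, in that order (R = Rz(yaw) Ry(pitch) Rx(roll)).
In Python, from bench import status, viewer, job gives the robot as it stands.
- The arm moves only by the tool arm_command, never from a script. Its argument "targets" is a list that holds one entry, the list of rows, each a list of 7 numbers: the shift along the world's x, y, z in m, then the turn, a rotation vector about the world's x, y, z in rad, then the opening, from -1 (shut) to 1 (fully open). In form: [[[dx, dy, dz, rx, ry, rz, gripper], ...]]. A call has 1 to 10 rows; each row shifts and turns the commanded pose from where the row before left it; what a row does not reach is not made up. A row lasts 1/8 s, in which the tool goes at most 62.5 mm and 10.7 degrees, less where a joint would pass 70% of its speed; a pose out of reach is approached as far as the arm can. A call with a gripper value outside its range is refused whole. The fingers move at their own pace and stop on an object; "force" is the grip in N (left out, the last holds). Time passes only in rows, so rows that do not move let the fingers close. It gives the time, the measured TCP pose, the force, the opening and the grip force at its end, in the units of the state.
- status.sense(): the state, without advancing time (a new reading comes with each control period).
- viewer.snapshot(name): name is "scene" or "top" or "wrist"; returns the picture (400x640x3 uint8, red, green, blue); there is no depth.
- viewer.camera_model(name): a dict with "vertical_fov" (degrees; the focal length in pixels is half the picture's height over the tangent of half this angle, whatever the lens; pixels are square), "cx", "cy" (the principal point, pixels), "xyz" and "attitude" of the camera in the world. Camera axes: x right, y down, z forward; pixel columns grow to the right and rows downward; lengths in mm; the calibration is good to about 2 mm. A picture is of the moment at which its call begins: read the wrist's pose just before it. camera_model takes no time and is no camera call; for the wrist camera it gives the pose at the moment of the call.
- job.hand_in(): hands the job in; it is judged then, once.
The state is a dict: "time": time; "joint_pos": joint angles; "qd": joint speeds; "joint_efforts": joint torques, N m; "tool_pos": TCP position; "tcp_rot": TCP orientation; "ft_force": force on the tool from outside, world axes, zero at the start; "wrist_torque": the same for the moment, N m; "finger_gap": finger opening in mm; "grip_force": force on a finger pad.
Only numpy, scipy, OpenCV 4.12 (cv2) and the standard library are available. Lean on these libraries where they do the work, as an engineer would, in place of code of your own. Each camera call takes 0.05 s, during which the arm holds its last target. There are 200 camera calls.

## Task

The bonding stand holds a pocket panel, sticky side out, on its leaning face; first turn the stand's knurled lock ring clockwise until it stops at its locked mark, so that the slope as it was set stays put. Then draw the tall cover board up out of the slotted rack by its top edge, tilt it to the slope, and set it flush on the face, square and centred on the panel with its lower edge level with the panel's lower edge. Finish while holding it there in the gripper, pressed on lightly but firmly; do not let go, do not shift the set slope, and leave everything else on the bench undisturbed.

Things in the scene. Friction and masses are not known exactly. Their poses are not given: they have to be found in the camera images.
- stand: Tilting bonding stand, fixed to the bench: dark base plate 262 x 136 x 14 mm, two 80 mm high bearing blocks with a trunnion axis 58 mm above the bench along the stand's own x, an upright aluminium clamp pillar at its -x end with the lock ring on top. Origin on the bench below the middle of the platen; the leaning face looks to the stand's own -y side and upwards
- platen: The stand's leaning aluminium platen, 130 wide (own x), 14 thick (y), 104 tall (z) mm, a cream pocket panel 110 x 96 mm flat in its face. Origin on the trunnion axis, mid width; the flat face lies at own y = -8 mm, from z = +30 to +134 mm, outward normal own -y, z up the slope. Leans 0.2 to 0.6 rad back from upright; unlocked, about 3 N at its top edge swings it, locked it stands about 10 N there
- seat (a point): Point on the leaning face, at the middle of the lower edge of the pocket panel, with the platen's axes (x along the width, y into the platen, z up the slope). The board's lower edge belongs here; the platen's top edge is 100 mm further up the slope, so the board stands 60 mm clear above the platen, where fingers can hold it from both sides
- face_top (a point): Point on the surface of the leaning face, at the middle of the platen's top edge
- lock_ring (a joint): Turn of the lock ring in rad, growing clockwise seen from above: starts between 0 and 0.35, hits its stop at 1.3, where its pointer stands at the locked mark (broad black bar on the flange under the ring, towards the stand's own -x; a thin line marks 0). It drags throughout with about 0.2 N m, somewhat more from 0.4 rad on, where it begins to clamp; it stays where it is left
- ring_grip (a point): Centre of the knurled lock ring (upright axis, 52 mm outside diameter, 22 mm tall, from 146 to 168 mm above the bench) at mid height, 157 mm above the bench. Nothing else within 65 mm of its axis is higher than 133 mm; the flange below it is 74 mm wide, its top 132 mm above the bench. Turns with the ring
- ring_pointer (a point): Outer end of the white pointer bar on top of the ring
- rack: Wooden board rack, fixed to the bench, 130 x 150 mm, 40 mm high, with two slots 76 mm apart (at own y = +38 and -38 mm), each 6.5 mm wide, 30 mm deep, running along own x, slot floor 10 mm above the bench; origin on the bench below its middle
- board: The tall cover board to be used, stiff greyboard 110 mm wide (own x), 4 mm thick (own y), 160 mm tall (own z), about 55 g, standing upright in either slot of the rack. Origin at the middle of its lower edge, own z towards the top edge. Either of its broad sides may go to the face
- short_board: A shorter board, 86 x 4 x 95 mm, standing in the other slot; stays there. Origin at the middle of its lower edge
- glue_bottle: Bystander: glue bottle, 62 mm wide, 152 mm tall with its pointed spout; origin under its middle
- folded_cover: Bystander: folded cover standing like an open book, 95 mm leaves, 130 mm tall; origin under the fold
- hammer: Bystander: hammer lying, 240 mm long
- snap_jar: Bystander: lidded jar, 66 mm wide, 70 mm tall; origin under its middle
- bone_folder: Bystander: flat creasing tool lying, 150 x 22 x 5 mm
- dauber_pot: Bystander: open steel pot, 72 mm wide, 60 mm tall; origin under its middle

How it is judged (in metres and radians):
On the way, in this order (a step that is already met when the one before it is completed fails the run):
1. the lock ring is turned to its locked mark (value of joint lock_ring above 1.15 rad), for 0.3 s.
2. the tall board is drawn clear of the rack (z of board in the frame of rack above 0.045 m and contact force between board and the fingers above 1 N), for 0.1 s.
At the end, for the whole second after the job is handed in: Board held in the fingers, clear of bench and base, at rest, pressed on the face with 2 to 25 N: flat within 0.05 rad and 3 mm, sides within 0.07 rad, lower edge centred on the seat within 8 mm; lock ring within 0.15 rad of its stop; top of the face within 10 mm of where it was set (value of joint lock_ring above 1.15 rad and distance of face_top from where it was at the start of the episode below 0.01 m and angle between the y axis of board and the y axis of seat, either way round below 0.05 rad and angle between the x axis of board and the x axis of seat, either way round below 0.07 rad and x of board in the frame of seat between -0.008 and 0.008 m and z of board in the frame of seat between -0.008 and 0.008 m and y of board in the frame of seat between -0.005 and 0.001 m and contact force between board and platen between 2 and 25 N and contact force between board and the fingers above 2 N and height (world z) of board above 0.03 m and linear speed of board below 0.02 m/s); the arm keeps its last pose, push and grip.
It fails at once if the set slope is pushed away (top of the face over 12 mm) (distance of face_top from where it was at the start of the episode above 0.012 m).
It fails at once if the board is driven into the face with over 40 N (contact force between board and platen above 40 N).
It fails at once if the short board is disturbed (distance of short_board from where it was at the start of the episode above 0.03 m).
It fails at once if a bystander is disturbed (distance of any of glue_bottle, folded_cover, hammer, snap_jar, bone_folder, dauber_pot from where it was at the start of the episode above 0.03 m or angle between any of glue_bottle, folded_cover, snap_jar, dauber_pot's own z axis and vertical above 0.5 rad).
It also fails if it takes over 64 s, if anything falls off the work surface, if the arm or the gripper's body presses on something with over 40 N, if the wrist force passes 120 N, or if a joint passes its speed limit or range.

## Working session

There is one attempt and no reset: what is moved stays moved. The work goes in short steps, Python scripts to look and compute and a tool call to move; the robot and the scene stay as the last step left them, time stands still between calls to the robot, and variables do not carry over. Pictures are saved under pics/ and viewed, at most 11 in all, crops included, and the job is handed in when it is done.

Besides the shell and the picture viewer there is one more tool, called after "Emit:" as name([rows], argument=value, ...), one row to a line, values as JSON. arm_command: Moves the arm, as the interface text tells. Its arguments: {"type":"object","properties":{"targets":{"type":"array"},"force":{"type":"number"}},"required":["targets"]}

```bash
mkdir -p pics; python3 - <<'E'
from bench import status, viewer, job
import cv2
s=status.sense(); print(s)
for n in("scene","top"):
    im=viewer.snapshot(n); cv2.imwrite(f"pics/{n}0.png",im[:,:,::-1]); print(n,viewer.camera_model(n))
E
```

```text
{'time': 0.0, 'joint_pos': array([ 7.20562729e+01,  7.51449524e+00,  8.53307348e+01,  2.11980734e-04,
        8.72606283e+01, -4.89209648e+00]), 'qd': array([ 0.01986423,  0.11271834, -0.04167507,  0.09852909,  0.04960117,
       -0.12603816]), 'joint_efforts': array([-1.26411453e-05, -5.69392347e+01, -5.00554097e+01, -3.17105978e-04,
        1.49291125e-02,  2.02364470e-05]), 'tool_pos': array([135.29335538, 583.9793519 , 230.23686371]), 'tcp_rot': array([-1.79894545e+02, -9.23848314e-03,  1.66948351e+02]), 'ft_force': array([-0.28097031, -0.37003711,  0.17497674]), 'wrist_torque': array([-0.00279884, -0.04418127,  0.01274149]), 'grip_force': 0.0, 'finger_gap': 85.42723474054719}
scene {'vertical_fov': 46.31859923733529, 'cx': 319.07073290658235, 'cy': 199.38136392574864, 'xyz': array([1141.6372677 ,  461.6360358 , 1339.64158523]), 'attitude': array([-147.08871056,   -0.29052786,  128.61671902])}
top {'vertical_fov': 53.45009051201881, 'cx': 324.25430235405787, 'cy': 205.05504006291534, 'xyz': array([ 384.48105824,  -22.64496168, 1129.56643883]), 'attitude': array([-171.11501221,    1.22112434,  -90.71039272])}
```

View pics/scene0.png

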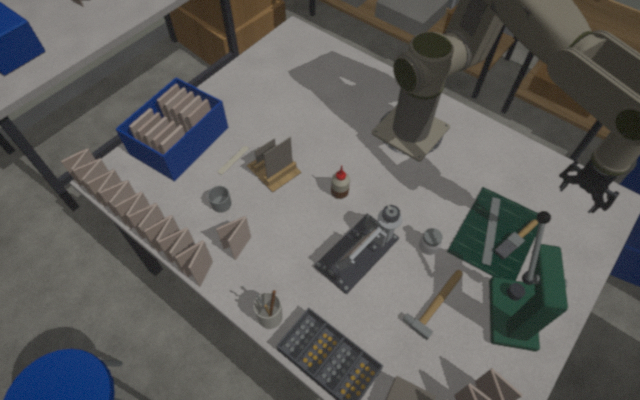

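View pics/top0.png

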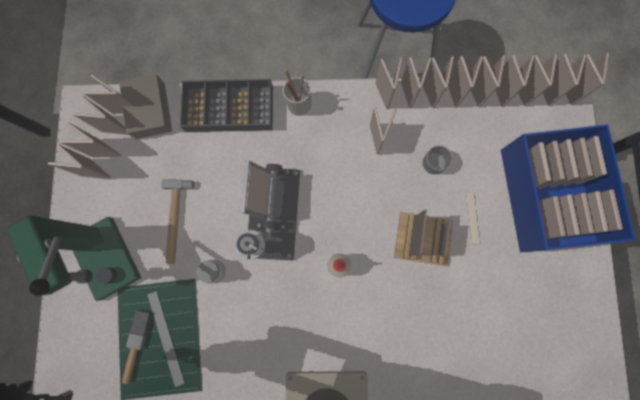

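```bash
cat > h.py <<'E'
import numpy as np, cv2
from scipy.spatial.transform import Rotation as R
from bench import status, viewer, job
def cam(n):
    m=viewer.camera_model(n); f=200/np.tan(np.radians(m['vertical_fov']/2))
    return f,m['cx'],m['cy'],np.array(m['xyz']),R.from_euler('xyz',m['attitude'],degrees=True).as_matrix()
def ray(c,u,v):
    d=c[4]@np.array([(u-c[1])/c[0],(v-c[2])/c[0],1]); return c[3],d/np.linalg.norm(d)
def onz(c,u,v,z):
    p,d=ray(c,u,v); return p+d*(z-p[2])/d[2]
def tri(c1,p1,c2,p2):
    a,d=ray(c1,*p1); b,e=ray(c2,*p2)
    t=np.linalg.lstsq(np.c_[d,-e],b-a,rcond=None)[0]; q=a+d*t[0]; r=b+e*t[1]
    return (q+r)/2,np.linalg.norm(q-r)
def proj(c,P):
    q=c[4].T@(np.asarray(P,float)-c[3]); return np.array([c[1]+c[0]*q[0]/q[2],c[2]+c[0]*q[1]/q[2]])
E
python3 - <<'E'
import cv2,numpy as np
t=cv2.imread('pics/top0.png'); s=cv2.imread('pics/scene0.png')
def up(i,k): return np.clip(cv2.resize(i,None,fx=k,fy=k,interpolation=cv2.INTER_CUBIC).astype(int)*1.5,0,255).astype(np.uint8)
o=np.zeros((600,800,3),np.uint8)
o[:600,:400]=up(t[150:270,230:310],5)
o[:280,400:]=up(t[205:275,385:485],4)
o[280:600,400:800]=up(s[210:290,308:408],4)
cv2.imwrite('pics/crop1.png',o)
E
```

```text
(no output)
```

View pics/crop1.png

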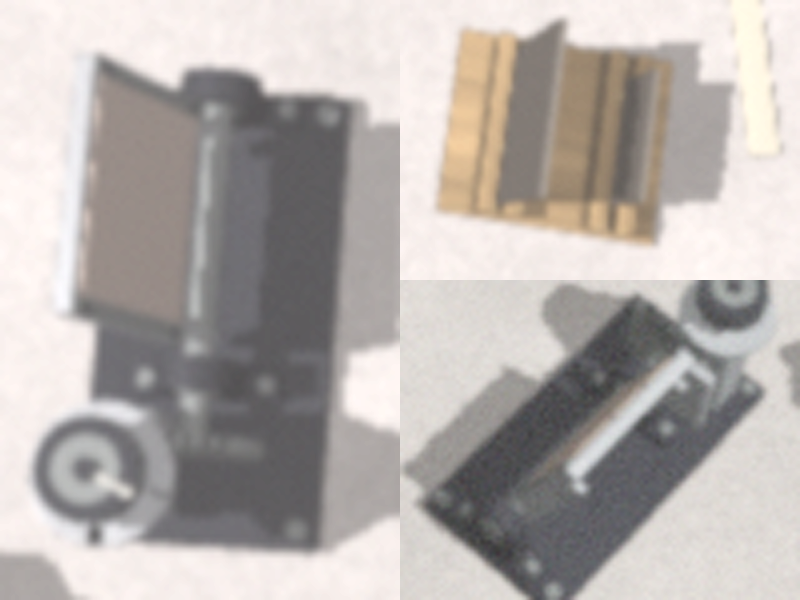

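```bash
python3 - <<'E'
from h import *
T=cam('top');S=cam('scene')
np.set_printoptions(precision=1,suppress=True)
t=lambda x,y:(x/5+230-.4,y/5+150-.4)
r=lambda x,y:((x-400)/4+385-.4,y/4+205-.4)
s=lambda x,y:((x-400)/4+308-.4,(y-280)/4+210-.4)
c=onz(T,*t(90,470),168); p=onz(T,*t(130,492),168)
print('ring',c,'ptr ang',np.degrees(np.arctan2(*(p-c)[1::-1])),'tri',tri(T,t(88,468),S,s(735,290)))
m=onz(T,*t(95,535),132);print('mark',m,np.degrees(np.arctan2(*(m-c)[1::-1])))
a=onz(T,*t(318,548),14);b=onz(T,*t(350,98),14);print('base -y edge',a,b,np.linalg.norm(b-a),np.degrees(np.arctan2(*(b-a)[1::-1])))
for q in [((98,55),(575,465)),((75,315),(688,355))]: print('platen top',tri(T,t(*q[0]),S,s(*q[1])), onz(T,*t(*q[0]),180))
a=onz(T,*r(563,22),170);b=onz(T,*r(543,195),170);print('board top',a,b,np.linalg.norm(b-a),(a+b)/2,np.degrees(np.arctan2(*(a-b)[1::-1])))
for q in [(462,30),(672,62),(655,242),(438,210)]: print('rack',onz(T,*r(*q),40))
for n,z,u,v in [('glue',140,338,265),('jar',70,210,269),('pot',60,437,159),('folder',0,472,218)]:print(n,onz(T,u,v,z))
print(viewer.camera_model('wrist'), status.sense()['tool_pos'])
E
```

```text
ring [443.4 183.  168. ] ptr ang -119.01077658159146 tri (array([444.6, 185. , 163.6]), np.float64(0.21592467968572532))
mark [413.2 187.6 132. ] 171.32566795559438
base -y edge [407.8  87.5  14. ] [665.1  68.9  14. ] 258.0222352086689 -4.132257865103222
platen top (array([644.3, 181. , 186.1]), np.float64(5.43221494171907)) [647.4 180.  180. ]
platen top (array([518. , 191.1, 174.5]), np.float64(1.9141260399054227)) [517.7 189.  180. ]
board top [ 518.5 -249.3  170. ] [ 414.4 -232.1  170. ] 105.48170826951694 [ 466.5 -240.7  170. ] -9.410508500889836
rack [ 532.2 -210.5   40. ]
rack [ 507.8 -352.9   40. ]
rack [ 386.1 -334.    40. ]
rack [ 409.3 -189.1   40. ]
glue [389.6 -35.5 140. ]
jar [383.7 302.8  70. ]
pot [ 675.7 -314.6   60. ]
folder [ 517.6 -420.2    0. ]
{'vertical_fov': 62.294103226487536, 'cx': 317.6761935288806, 'cy': 197.32727987591744, 'xyz': array([ 67.4, 600. , 372.5]), 'attitude': array([164. ,   0.1,  76.9])} [135.3 584.  230.3]
```

Emit:
arm_command([
  [[0.031, -0.04, 0.005, 0, 0, 0, 1], [0.031, -0.04, 0.005, 0, 0, 0, 1], [0.031, -0.04, 0.005, 0, 0, 0, 1], [0.031, -0.04, 0.005, 0, 0, 0, 1], [0.031, -0.04, 0.005, 0, 0, 0, 1], [0.031, -0.04, 0.005, 0, 0, 0, 1], [0.031, -0.04, 0.005, 0, 0, 0, 1], [0.031, -0.04, 0.005, 0, 0, 0, 1], [0.031, -0.04, 0.005, 0, 0, 0, 1], [0.03, -0.04, 0.005, 0, 0, 0, 1]],
], force=80)

```text
time: 1.35
tool_pos: [445.1, 183.0, 281.2]
tcp_rot: [-180.0, -0.0, 166.9]
ft_force: [0.7, 0.2, 0.6]
finger_gap: 85.5
grip_force: 0.0
```

```bash
cat >> h.py <<'E'
def wsnap(name,k=1.25,g=1.4):
    s=status.sense(); c=cam('wrist'); im=viewer.snapshot('wrist')
    np.savez(f'pics/{name}.npz',im=im,f=c[0],cx=c[1],cy=c[2],x=c[3],R=c[4])
    o=np.clip(cv2.resize(im[:,:,::-1],None,fx=k,fy=k).astype(float)*g,0,255).astype(np.uint8); cv2.imwrite(f'pics/{name}.png',o)
    np.set_printoptions(precision=2,suppress=True); print(s['time'],s['tool_pos'],s['tcp_rot'],s['ft_force'],s['finger_gap'],c[3])
def wload(name):
    d=np.load(f'pics/{name}.npz'); return d['im'],(float(d['f']),float(d['cx']),float(d['cy']),d['x'],d['R'])
E
python3 -c "
from h import *
wsnap('w1')"
```

```text
1.35 [445.07 183.   281.15] [-179.99   -0.02  166.94] [0.71 0.21 0.61] 85.54708185726705 [377.14 198.72 423.33]
```

View pics/w1.png

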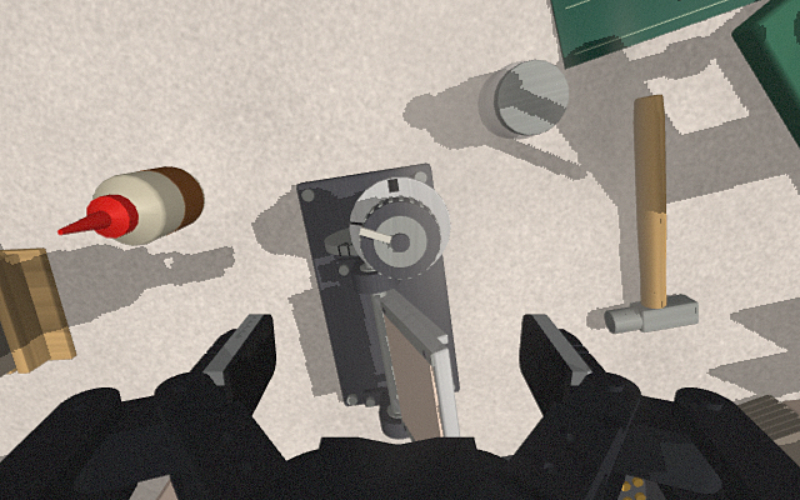

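```bash
python3 - <<'E'
from h import *
im,W=wload('w1'); T=cam('top')
g=lambda x,y:(x/1.25,y/1.25)
c=onz(W,*g(400,242),168);p=onz(W,*g(361,234),168);m=onz(W,*g(393,185),132);z=onz(W,*g(357,223),132)
f=onz(W,*g(400,229),132)
an=lambda a:np.degrees(np.arctan2(*(a-c)[1::-1]))
print(c,'ptr',an(p),'mark',an(m),'thin',an(z),'flange c',f)
A=[onz(W,*g(*q),14) for q in[(298,185),(431,164),(345,404),(459,390)]]
print(A,[np.degrees(np.arctan2(*(A[i]-A[j])[1::-1])) for i,j in((2,0),(3,1))])
E
```

```text
[445.98755758 184.70544887 168.        ] ptr -115.08835973914759 mark 175.41988884802475 thin -111.0481283887277 flange c [446.18366501 184.91925041 132.        ]
[array([407.84583848,  91.26576164,  14.        ]), array([417.58874219, 223.32730822,  14.        ]), array([662.34034415,  70.75907372,  14.        ]), array([673.79708437, 202.57568637,  14.        ])] [np.float64(-4.606832735307502), np.float64(-4.630569560773963)]
```

Emit:
arm_command([
  [[0.001, 0.002, -0.035, 0, 0, 0, 1], [0, 0, -0.035, 0, 0, 0, 1], [0, 0, -0.035, 0, 0, 0, 1], [0, 0, -0.02, 0, 0, 0, 1], [0, 0, -0.014, 0, 0, 0, 1], [0, 0, 0, 0, 0, 0, 0.2], [0, 0, 0, 0, 0, 0, 0], [0, 0, 0, 0, 0, 0, -0.2], [0, 0, 0, 0, 0, 0, -0.2], [0, 0, 0, 0, 0, 0, -0.2]],
], force=80)

```text
time: 2.65
tool_pos: [445.6, 184.8, 144.2]
tcp_rot: [-179.8, 0.0, 166.9]
ft_force: [-7.7, -11.3, 10.0]
finger_gap: 50.0
grip_force: 82.9
```

Emit:
arm_command([
  [[0, 0, 0, 0, 0, -0.1, -0.2], [0, 0, 0, 0, 0, -0.15, -0.2], [0, 0, 0, 0, 0, -0.15, -0.2], [0, 0, 0, 0, 0, -0.15, -0.2], [0, 0, 0, 0, 0, -0.15, -0.2], [0, 0, 0, 0, 0, -0.15, -0.2], [0, 0, 0, 0, 0, -0.15, -0.2], [0, 0, 0, 0, 0, -0.15, -0.2], [0, 0, 0, 0, 0, -0.1, -0.2], [0, 0, 0, 0, 0, 0, -0.2]],
])

```text
time: 3.9
tool_pos: [444.9, 188.1, 143.8]
tcp_rot: [-180.0, -0.2, 95.3]
ft_force: [-7.2, 5.9, 4.8]
finger_gap: 50.0
grip_force: 88.3
```

```bash
python3 -c "
from h import *
s=status.sense();print(s['tcp_rot'],s['wrist_torque'],s['ft_force'],s['grip_force'],s['joint_pos'])"
```

```text
[-1.79969330e+02 -1.69465414e-01  9.52603018e+01] [ 1.1896548   1.53456474 -0.2155428 ] [-7.24519952  5.90373482  4.80524487] 88.34446549415588 [ 16.69796207  -7.52162719 109.53445541   0.17603929  77.98368283
  11.40097045]
```

Emit:
arm_command([
  [[0, 0, 0, 0, 0, 0, 0.6], [0, 0, 0, 0, 0, 0, 1], [0, 0, 0, 0, 0, 0, 1], [0, 0, 0, 0, 0, 0, 1], [0, 0, 0.04, 0, 0, 0, 1], [0, 0, 0.05, 0, 0, 0, 1], [0, 0, 0.06, 0, 0, 0, 1], [0, 0, 0, 0, 0, 0, 1]],
])

```text
time: 4.9
tool_pos: [448.1, 187.2, 298.7]
tcp_rot: [179.4, -0.1, 95.3]
ft_force: [0.6, -0.1, -0.3]
finger_gap: 85.6
grip_force: 0.0
```

```bash
python3 -c "
from h import *
wsnap('w2')"
```

```text
4.9 [448.11 187.22 298.66] [179.41  -0.12  95.32] [ 0.57 -0.1  -0.32] 85.63628605460568 [440.57 256.61 440.95]
```

View pics/w2.png

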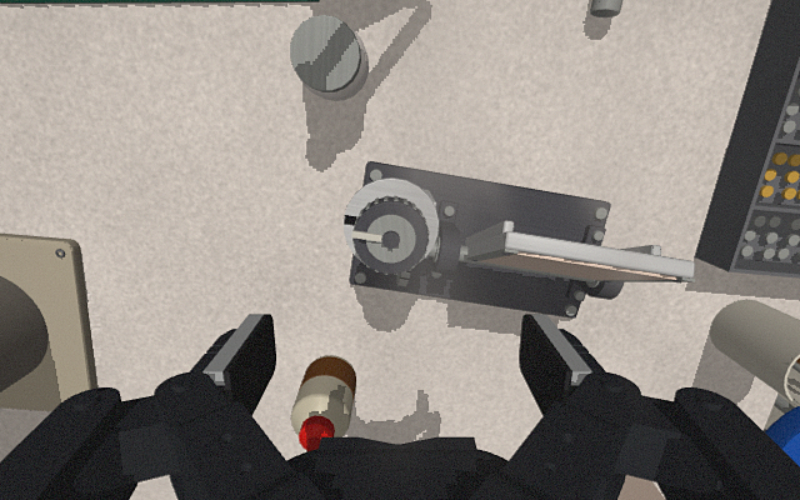

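```bash
python3 - <<'E'
from h import *
im,W=wload('w2')
g=lambda x,y:(x/1.25,y/1.25)
c=onz(W,*g(391,240),168);p=onz(W,*g(354,236),168);m=onz(W,*g(350,220),132)
an=lambda a:np.degrees(np.arctan2(*(a-c)[1::-1]))
print(c,'ptr',an(p),'mark',an(m))
i1,_=wload('w1')
up=lambda i,k:np.clip(cv2.resize(i[:,:,::-1],None,fx=k,fy=k,interpolation=cv2.INTER_CUBIC)*1.4,0,255).astype(np.uint8)
o=np.zeros((600,800,3),np.uint8)
a=up(i1[225:355,290:380],4); o[:520,:360]=a
b=up(im[170:240,365:475],4); o[:280,360:800]=b
cv2.imwrite('pics/c2.png',o)
E
```

```text
[445.92912258 183.66411094 168.        ] ptr 178.75786547667406 mark 174.09450115898647
```

View pics/c2.png

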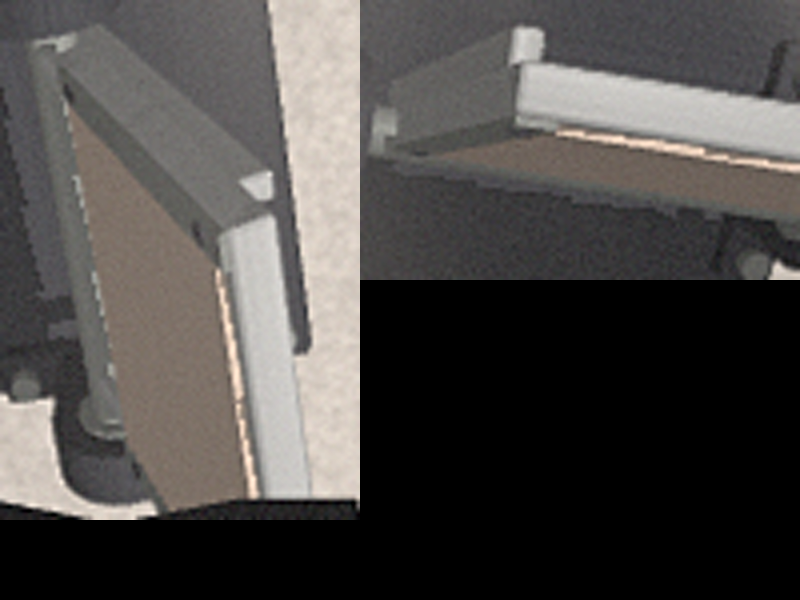

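Emit:
arm_command([
  [[-0.001, -0.001, -0.04, 0, 0, 0, 1], [-0.001, -0.001, -0.045, 0, 0, 0, 1], [0, 0, -0.045, 0, 0, 0, 1], [0, 0, -0.02, 0, 0, 0, 1], [0, 0, -0.005, 0, 0, 0, 1], [0, 0, 0, 0, 0, 0, 0], [0, 0, 0, 0, 0, 0, -0.2], [0, 0, 0, 0, 0, 0, -0.2], [0, 0, 0, 0, 0, 0, -0.2], [0, 0, 0, 0, 0, 0, -0.2]],
], force=100)

```text
time: 6.2
tool_pos: [445.2, 184.9, 139.5]
tcp_rot: [179.8, -0.0, 95.3]
ft_force: [2.2, -0.1, 5.9]
finger_gap: 49.2
grip_force: 103.0
```

Emit:
arm_command([
  [[0, 0, 0, 0, 0, -0.07, -0.2], [0, 0, 0, 0, 0, -0.07, -0.2], [0, 0, 0, 0, 0, -0.06, -0.2], [0, 0, 0, 0, 0, 0, -0.2]],
])

```text
time: 6.7
tool_pos: [445.3, 185.9, 139.4]
tcp_rot: [179.7, -0.2, 83.8]
ft_force: [4.3, 5.0, 3.7]
finger_gap: 49.6
grip_force: 104.3
```

```bash
python3 -c "
from h import *
s=status.sense();print(s['tcp_rot'],s['wrist_torque'],s['ft_force'],s['grip_force'],s['joint_pos'])"
```

```text
[179.74537166  -0.19581606  83.84754945] [ 0.75604836 -0.45854708 -0.09549144] [4.32843116 5.02238562 3.69274431] 104.32692289352417 [ 1.65078270e+01 -7.65818474e+00  1.10138130e+02  8.47002977e-02
  7.72096539e+01  2.26421851e+01]
```

Emit:
arm_command([
  [[0, 0, 0, 0, 0, 0, 0.6], [0, 0, 0, 0, 0, 0, 1], [0, 0, 0, 0, 0, 0, 1], [0, 0, 0, 0, 0, 0, 1], [0, 0, 0.05, 0, 0, 0, 1], [0, 0, 0.05, 0, 0, 0, 1], [0, 0, 0.06, 0, 0, 0, 1], [0, 0, 0, 0, 0, 0, 1]],
])

```text
time: 7.7
tool_pos: [446.0, 185.2, 303.5]
tcp_rot: [179.5, -0.2, 83.9]
ft_force: [0.2, -0.1, -0.8]
finger_gap: 85.3
grip_force: 0.0
```

```bash
python3 - <<'E'
from h import *
wsnap('w3')
im,W=wload('w3')
c0=np.array([446,184.5,168]); u=proj(W,c0); print('c px',u)
# bright pointer pixels within 13..26mm of axis at z=168
vs,us=np.mgrid[:400,:640]; 
g=im.astype(int)
def pol(name,z,lo,hi,test):
    im,W=wload(name); P=[]
    for v in range(400):
        for x in range(640):
            if abs(x-proj_c[name][0])<45 and abs(v-proj_c[name][1])<45 and test(im[v,x].astype(int)):
                p=onz(W,x,v,z)-np.array([446,184.5,z]); r=np.hypot(*p[:2])
                if lo<r<hi:P.append(p[:2])
    P=np.array(P); m=P.mean(0); print(name,len(P),m,np.degrees(np.arctan2(m[1],m[0]))%360)
proj_c={n:proj(wload(n)[1],c0) for n in('w1','w2','w3')}
for n in proj_c:
    pol(n,168,17,25,lambda p:p.min()>140)
    pol(n,132,30,37,lambda p:p.max()<45)
E
```

```text
7.7 [445.95 185.24 303.54] [179.46  -0.22  83.87] [ 0.17 -0.1  -0.78] 85.3333100778658 [452.48 254.5  445.99]
c px [315.96 187.95]
w1 10 [-10.66 -18.31] 239.785692268618
w1 24 [ -7.59 -24.47] 252.76299196471564<stdin>:15: RuntimeWarning: Mean of empty slice.
  ret = ret.dtype.type(ret / rcount)
Traceback (most recent call last):
IndexError: invalid index to scalar variable.
```

```bash
python3 - <<'E'
from h import *
for n in('w1','w2','w3'):
    im,W=wload(n); u,v=proj(W,[446,184.5,168]).astype(int)
    Q=[(im[y,x].astype(int).sum(),onz(W,x,y,168)[:2]-[446,184.5]) for y in range(v-40,v+40) for x in range(u-40,u+40)]
    Q=[q for q in Q if 11<np.hypot(*q[1])<22]; Q.sort(key=lambda q:-q[0])
    m=np.mean([q[1] for q in Q[:25]],0); print(n,Q[0][0],Q[24][0],m,np.degrees(np.arctan2(m[1],m[0]))%360)
i=wload('w3')[0][135:235,260:360,::-1]
cv2.imwrite('pics/c3.png',np.clip(cv2.resize(i,None,fx=4,fy=4,interpolation=cv2.INTER_CUBIC)*1.4,0,255).astype(np.uint8))
E
```

```text
w1 463 441 [ -8.78830595 -14.95600835] 239.56106236424256
w2 425 409 [-17.45910832   0.77923021] 177.4444861984638
w3 426 410 [-16.59060908   0.99037713] 176.58378001430026
```

View pics/c3.png

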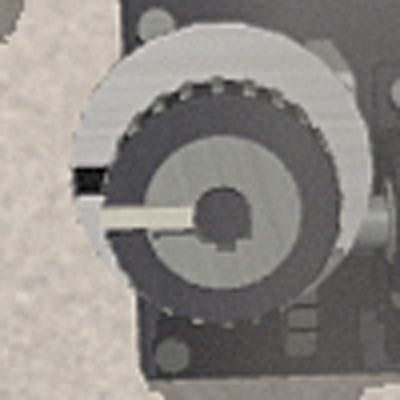

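```bash
python3 - <<'E'
from h import *
np.set_printoptions(precision=1,suppress=True)
_,A=wload('w1');_,B=wload('w2')
a=lambda x,y:(x/4+290-.4,y/4+225-.4); b=lambda x,y:((x-360)/4+365-.4,y/4+170-.4)
P={n:tri(A,a(*p),B,b(*q)) for n,p,q in[('ft',(222,240),(517,122)),('bt',(273,205),(524,62)),('fl',(62,62),(376,155))]}
for k in P: print(k,P[k])
yaw=np.radians(-4.6); ex=np.array([np.cos(yaw),np.sin(yaw),0]); ey=np.array([-ex[1],ex[0],0])
d=P['ft'][0]-P['fl'][0]; print('slope len',np.linalg.norm(d),'x',d@ex,'lean',np.degrees(np.arctan2(d@ey,d[2])))
d=P['bt'][0]-P['ft'][0]; print('thick',np.linalg.norm(d),'lean',np.degrees(np.arctan2(-d[2],d@ey)))
# far top corners: w2 front edge line end ; w1
z=P['ft'][0][2]
print('far front top', onz(B,692/1.25,278/1.25,z), 'back', onz(B,692/1.25,262/1.25,z-5), 'near',onz(B,*b(517,122),z))
c=np.array([446,184.5,0]);print('ring->ft', (P['ft'][0]-c)@ex,(P['ft'][0]-c)@ey)
E
```

```text
ft (array([518.9, 188.6, 187.6]), np.float64(0.4291612013447079))
bt (array([520.9, 199.3, 176.2]), np.float64(1.754527693151965))
fl (array([507.5, 155.1, 107.4]), np.float64(0.41470367006613484))
slope len 87.60369189498395 x 8.66767695836458 lean 23.159791555766486
thick 15.783460229873587 lean 46.32405340277195
far front top [644.5 180.9 187.6] back [645.3 190.4 182.6] near [518.7 188.7 187.6]
ring->ft 72.29441663173591 9.893526741095384
```

Emit:
arm_command([
  [[0.002, -0.016, 0.003, 0, 0, 0.1513, 1], [0.002, -0.016, 0.003, 0, 0, 0.1513, 1], [0.002, -0.016, 0.003, 0, 0, 0.1513, 1], [0.002, -0.016, 0.003, 0, 0, 0.1513, 1], [0.002, -0.016, 0.003, 0, 0, 0.1513, 1], [0.002, -0.016, 0.003, 0, 0, 0.1513, 1], [0.002, -0.016, 0.003, 0, 0, 0.1513, 1], [0.002, -0.016, 0.003, 0, 0, 0.1513, 1], [0.002, -0.016, 0.003, 0, 0, 0.1513, 1], [0, 0, 0, 0, 0, 0.1513, 1]],
])

```text
time: 9.0
tool_pos: [461.1, 39.5, 322.6]
tcp_rot: [-180.0, -0.1, 170.8]
ft_force: [-0.1, -0.7, -0.7]
finger_gap: 85.1
grip_force: 0.0
```

```bash
python3 - <<'E'
from h import *
wsnap('w4')
im,W=wload('w4')
# predicted panel corners
yaw=np.radians(-4.6); ex=np.array([np.cos(yaw),np.sin(yaw),0]); ey=np.array([-ex[1],ex[0],0])
ft=np.array([518.9,188.6,187.6]); th=.34; ez=np.sin(th)*ey+np.array([0,0,np.cos(th)])
u=[proj(W,ft+ex*i-ez*j) for i in(0,130) for j in(0,104)]; print(np.array(u))
u=np.array(u); a=np.maximum(u.min(0).astype(int)-20,0); b=u.max(0).astype(int)+20; print(a,b)
i=im[a[1]:b[1],a[0]:b[0],::-1]; k=min(800/i.shape[1],600/i.shape[0]); print('k',k)
cv2.imwrite('pics/c4.png',np.clip(cv2.resize(i,None,fx=k,fy=k,interpolation=cv2.INTER_CUBIC)*1.3,0,255).astype(np.uint8))
E
```

```text
9.0 [461.06  39.51 322.62] [-179.96   -0.14  170.76] [-0.1  -0.66 -0.68] 85.11897317167572 [392.51  50.69 464.96]
[[493.39 222.71]
 [421.22 196.01]
 [485.09 344.82]
 [420.8  293.06]]
[400 176] [513 364]
k 3.1914893617021276
```

View pics/c4.png

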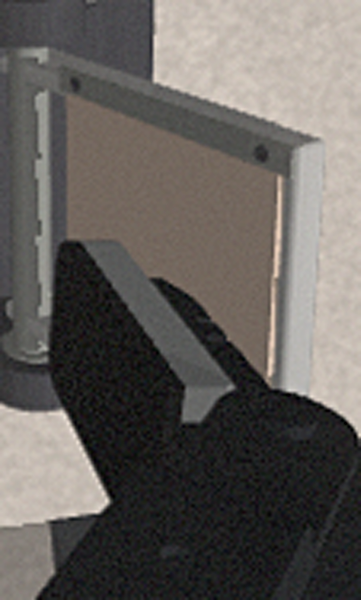

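```bash
python3 - <<'E'
from h import *
from scipy.optimize import least_squares
np.set_printoptions(precision=3,suppress=True)
C={n:wload(n)[1] for n in('w1','w2','w4')}
k=3.1915
g={'w1':lambda x,y:(x/4+290-.4,y/4+225-.4),'w2':lambda x,y:((x-360)/4+365-.4,y/4+170-.4),'w4':lambda x,y:(400+x/k-.35,176+y/k-.35)}
ob=[('w1',(222,240),(-65,134)),('w1',(66,102),(-55,34)),('w1',(218,268),(-55,130)),('w2',(517,122),(-65,134)),('w2',(553,131),(-55,130)),
('w4',(290,150),(-65,134)),('w4',(68,96),(-55,34)),('w4',(280,178),(-55,130))]
def P(q,x,z):
    x0,y0,th,yw=q; ex=np.array([np.cos(yw),np.sin(yw),0]); ey=np.array([-ex[1],ex[0],0]); Z=np.array([0,0,1.])
    return np.array([x0,y0,58])+ex*x+(-8)*(np.cos(th)*ey-np.sin(th)*Z)+z*(np.sin(th)*ey+np.cos(th)*Z)
def f(q): return np.concatenate([proj(C[n],P(q,*c))-g[n](*p) for n,p,c in ob]+[[(q[3]+.0803)*300]])
r=least_squares(f,[580,145,.34,-.08],loss='soft_l1')
print(r.x,'lean deg',np.degrees(r.x[2]));print(f(r.x)[:-1].reshape(-1,2))
J=r.jac;print('sd',np.sqrt(np.diag(np.linalg.inv(J.T@J))))
print('seat',P(r.x,0,34),'face_top',P(r.x,0,134))
E
```

```text
[580.604 142.307   0.368  -0.08 ] lean deg 21.082539420736797
[[-0.479 -0.959]
 [ 0.218  0.865]
 [-0.047  0.534]
 [-0.204  0.185]
 [ 1.029  0.285]
 [ 1.379 -0.327]
 [-0.481 -0.576]
 [ 0.18  -0.145]]
sd [0.439 1.174 0.01  0.003]
seat [580.986 147.057  92.602] face_top [583.874 182.912 185.908]
```

Emit:
arm_command([
  [[0.001, -0.04, 0, 0, 0, 0, 1], [0.001, -0.04, 0, 0, 0, 0, 1], [0.001, -0.04, 0, 0, 0, 0, 1], [0.001, -0.04, 0, 0, 0, 0, 1], [0.001, -0.04, -0.01, 0, 0, 0, 1], [0, -0.04, -0.02, 0, 0, 0, 1], [0, -0.04, -0.02, 0, 0, 0, 1], [0, 0, 0, 0, 0, 0, 1]],
], force=60)

```text
time: 10.05
tool_pos: [464.5, -240.8, 270.2]
tcp_rot: [179.9, -0.4, 170.2]
ft_force: [-0.6, -0.2, -1.2]
finger_gap: 85.4
grip_force: 0.0
```

```bash
python3 - <<'E'
from h import *
wsnap('w5')
E
```

```text
10.05 [ 464.54 -240.78  270.16] [179.89  -0.35 170.25] [-0.6  -0.16 -1.21] 85.38172953736587 [ 396.56 -229.43  412.75]
```

View pics/w5.png

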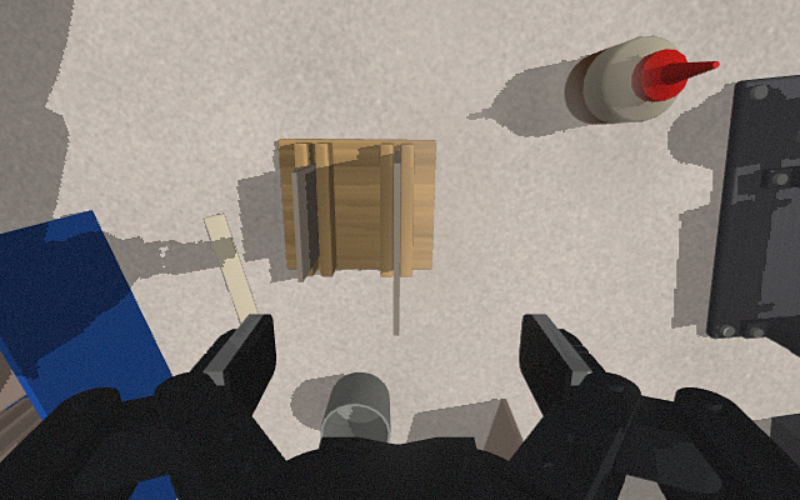

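```bash
python3 - <<'E'
from h import *
np.set_printoptions(precision=2,suppress=True)
im,W=wload('w5')
g=im.astype(float).sum(2)
for v in (140,160,180,200,215,230,250,262): print(v,g[v,308:330].astype(int))
for v0 in (128,130,132,134,264,266,268,270): print(v0,g[v0,314:322].astype(int))
g=lambda x,y:(x/1.25,y/1.25)
a=onz(W,*g(397,163),170);b=onz(W,*g(396.5,335),170);print(a,b,np.linalg.norm(b-a),(a+b)/2,np.degrees(np.arctan2(*(b-a)[1::-1])))
E
```

```text
140 [189 192 188 192 196 211 171 261 269 266 268 268 230 251 281 284 280 283
 287 294 287 303]
160 [195 203 192 207 205 202 161 254 263 258 266 263 209 253 286 280 293 281
 292 282 301 305]
180 [198 204 197 209 214 203 176 252 267 268 253 270 222 272 279 283 290 296
 299 298 318 308]
200 [203 193 212 214 222 196 193 252 263 262 265 258 225 281 289 296 309 293
 308 307 313 314]
215 [212 211 226 211 222 192 194 249 267 267 271 244 241 288 290 309 304 302
 317 318 314 299]
230 [404 400 400 403 398 396 345 264 263 261 263 283 401 399 385 391 402 396
 402 398 410 407]
250 [396 386 383 377 389 404 343 257 260 261 261 316 402 412 408 390 387 390
 391 395 382 387]
262 [385 378 377 400 407 422 342 273 259 266 258 321 411 399 385 388 391 393
 399 386 393 399]
128 [170 181 173 175 182 180 175 248]
130 [183 212 213 201 197 209 192 253]
132 [186 257 280 274 272 272 227 240]
134 [175 259 268 261 264 264 219 255]
264 [341 262 264 260 251 321 392 384]
266 [344 267 265 258 254 352 390 391]
268 [375 336 333 309 306 360 395 388]
270 [396 391 403 412 414 393 382 389]
[ 414.48 -231.98  170.  ] [ 522.46 -250.92  170.  ] 109.6293915515037 [ 468.47 -241.45  170.  ] -9.9487252983537
```

Emit:
arm_command([
  [[0.004, -0.001, -0.04, 0, 0, 0, 1], [0, 0, -0.045, 0, 0, 0, 1], [0, 0, -0.035, 0, 0, 0, 1], [0, 0, -0.018, 0, 0, 0, 1], [0, 0, -0.003, 0, 0, 0, 1], [0, 0, 0, 0, 0, 0, 0], [0, 0, 0, 0, 0, 0, -0.5], [0, 0, 0, 0, 0, 0, -0.7], [0, 0, 0, 0, 0, 0, -1], [0, 0, 0, 0, 0, 0, -1]],
], force=60)

```text
time: 11.35
tool_pos: [470.6, -240.9, 133.7]
tcp_rot: [-180.0, 0.0, 170.5]
ft_force: [-1.2, -1.2, 4.5]
finger_gap: 3.4
grip_force: 59.3
```

Emit:
arm_command([
  [[0, 0, 0, 0, 0, 0, -1], [0, 0, 0, 0, 0, 0, -1], [0, 0, 0, 0, 0, 0, -1]],
])

```text
time: 11.72
tool_pos: [470.6, -240.8, 133.7]
tcp_rot: [-180.0, 0.0, 170.6]
ft_force: [-1.9, -2.1, 4.8]
finger_gap: 3.3
grip_force: 59.4
```

Emit:
arm_command([
  [[0, 0, 0.015, 0, 0, 0, -1], [0, 0, 0.03, 0, 0, 0, -1], [0, 0, 0.04, 0, 0, 0, -1], [0, 0, 0.04, 0, 0, 0, -1], [0, 0, 0.035, 0, 0, 0.04, -1], [0, 0, 0, 0, 0, 0.044, -1]],
])

```text
time: 12.48
tool_pos: [471.9, -240.7, 298.0]
tcp_rot: [-179.9, 0.3, 175.5]
ft_force: [0.8, -0.2, -1.7]
finger_gap: 2.8
grip_force: 59.2
```

```bash
python3 - <<'E'
from h import *
wsnap('w6',1.0)
E
```

```text
12.475 [ 471.86 -240.74  297.98] [-179.88    0.33  175.48] [ 0.84 -0.22 -1.67] 2.822663174412732 [ 401.48 -234.97  439.75]
```

View pics/w6.png

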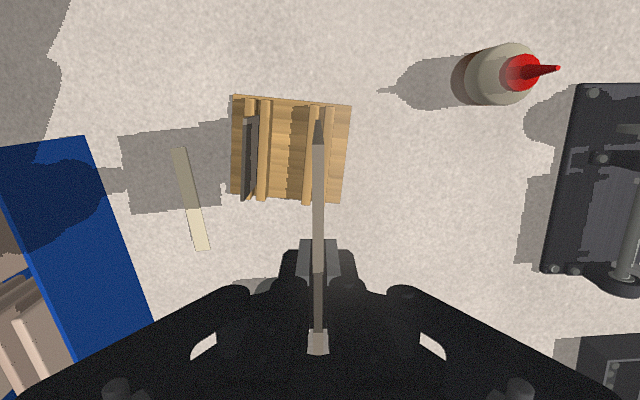

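```bash
python3 - <<'E'
from h import *
np.set_printoptions(precision=2,suppress=True)
im,W=wload('w6')
Rt=R.from_euler('xyz',[-179.88,.33,175.48],degrees=True).as_matrix(); p=np.array([471.86,-240.74,297.98])
g=im.astype(int).sum(2)
print('col',[(v,int(g[v,316:322].mean())) for v in range(98,152,2)]); print('far',[(v,int(g[v,316:320].mean())) for v in range(322,360,3)])
def inplane(u,v):
    o,d=ray(W,u,v); o=Rt.T@(o-p); d=Rt.T@d; t=-o[1]/d[1] if abs(d[1])>1e-3 else 0
    return o,d
for u,v in[(318.5,143),(318.5,107)]:
    o,d=inplane(u,v); print('o',o,'d',d)
    for z in(-36,124): print(z,o+d*(z-o[2])/d[2])
E
```

```text
col [(98, 429), (100, 440), (102, 317), (104, 311), (106, 334), (108, 296), (110, 300), (112, 299), (114, 292), (116, 288), (118, 277), (120, 191), (122, 202), (124, 197), (126, 188), (128, 191), (130, 189), (132, 193), (134, 190), (136, 188), (138, 191), (140, 188), (142, 185), (144, 226), (146, 289), (148, 288), (150, 290)]
far [(322, 183), (325, 182), (328, 184), (331, 178), (334, 267), (337, 272), (340, 265), (343, 268), (346, 264), (349, 266), (352, 266), (355, 148), (358, 70)]
o [  69.8    -0.1  -142.17] d [-0.12  0.    0.99]
-36 [ 57.28   0.21 -36.  ]
124 [ 38.41   0.67 124.  ]
o [  69.8    -0.1  -142.17] d [-0.01  0.    1.  ]
-36 [ 68.35   0.2  -36.  ]
124 [ 66.17   0.66 124.  ]
```

Emit:
arm_command([
  [[0.011, 0.035, 0, -0.0367, 0.003, 0, -1], [0.011, 0.035, 0, -0.0367, 0.003, 0, -1], [0.011, 0.035, 0, -0.0367, 0.003, 0, -1], [0.011, 0.035, 0, -0.0367, 0.003, 0, -1], [0.011, 0.035, 0, -0.0367, 0.003, 0, -1], [0.011, 0.035, 0, -0.0367, 0.003, 0, -1], [0.011, 0.035, -0.01, -0.0367, 0.003, 0, -1], [0.011, 0.035, -0.01, -0.0367, 0.003, 0, -1], [0.011, 0.035, -0.01, -0.0367, 0.003, 0, -1], [0.011, 0.035, 0, -0.0367, 0.003, 0, -1]],
])

```text
time: 13.78
tool_pos: [579.6, 110.9, 261.7]
tcp_rot: [-158.8, -0.2, 175.3]
ft_force: [-0.2, -0.1, -0.5]
finger_gap: 3.2
grip_force: 59.1
```

Emit:
arm_command([
  [[0, 0, 0, 0, 0, 0, -1], [0, 0, 0, 0, 0, 0, -1]],
])

```text
time: 14.02
tool_pos: [580.0, 109.5, 262.9]
tcp_rot: [-158.9, -0.1, 175.4]
ft_force: [-0.2, -0.4, -0.1]
finger_gap: 2.7
grip_force: 59.2
```

```bash
cat >> h.py <<'E'
TH=.368; YW=-.0803
EX=np.array([np.cos(YW),np.sin(YW),0]); EY=np.array([-EX[1],EX[0],0]); EZ=np.sin(TH)*EY+np.array([0,0,np.cos(TH)]); N=np.cross(EZ,EX)*-1
SEAT=np.array([581,147,92.6])
def where():
    s=status.sense(); Rt=R.from_euler('xyz',s['tcp_rot'],degrees=True).as_matrix()
    B=s['tool_pos']+Rt@np.array([2.1,0,123.7]); d=B-SEAT
    S=np.c_[-EX,N,-EZ] if Rt[:,1]@N>0 else np.c_[-EX,-N,-EZ]
    S=np.c_[-EX,np.cross(-EZ,-EX),-EZ]
    np.set_printoptions(precision=4,suppress=True)
    print('t',s['time'],'board mm x,n,z:',d@EX,d@N,d@EZ,'rot err (world rotvec to apply)',R.from_matrix(S@Rt.T).as_rotvec(),'F x,n,z',s['ft_force']@EX,s['ft_force']@N,s['ft_force']@EZ,'tq',s['wrist_torque'],'q',s['joint_pos'].round(1),s['tool_pos'])
    return s
E
python3 -c "
from h import *
print(N);where()"
```

```text
[-0.07484332 -0.93004214  0.35975006]
t 14.025 board mm x,n,z: -0.2379982483770199 96.27389625250137 21.745657038173533 rot err (world rotvec to apply) [ 0.0002 -0.0015  0.0004] F x,n,z -0.14988807372111557 0.34111216463174027 -0.22848680324967457 tq [ 0.2409 -0.0391  0.0025] q [ 17.5  13.2  78.1 -19.6  96.6 -68.8] [580.041  109.4864 262.9255]
```

Emit:
arm_command([
  [[0.001, 0.015, -0.013, 0, 0, 0, -1], [0.001, 0.017, -0.014, 0, 0, 0, -1], [0.001, 0.016, -0.014, 0, 0, 0, -1], [0.001, 0.014, -0.006, 0, 0, 0, -1], [0.001, 0.004, -0.001, 0, 0, 0, -1], [0, 0, 0, 0, 0, 0, -1]],
])

```text
time: 14.78
tool_pos: [585.7, 175.8, 215.6]
tcp_rot: [-158.9, 0.0, 175.4]
ft_force: [0.3, -0.2, -1.0]
finger_gap: 3.1
grip_force: 59.2
```

```bash
python3 - <<'E'
from h import *
where(); wsnap('w7')
im,W=wload('w7'); k=2.4
a=[proj(W,SEAT+EX*i+EZ*j) for i in(-65,0) for j in(-4,100)]; print(np.array(a))
i=im[90:340,170:500,::-1]
cv2.imwrite('pics/c7.png',np.clip(cv2.resize(i,None,fx=k,fy=k,interpolation=cv2.INTER_CUBIC)*1.4,0,255).astype(np.uint8))
E
```

```text
t 14.775 board mm x,n,z: 0.33767477833601844 17.09032202401903 1.509176512741051 rot err (world rotvec to apply) [0.0003 0.0002 0.    ] F x,n,z 0.29591886772315884 -0.21901778900807048 -0.94205616571927 tq [ 0.2426 -0.0753  0.0155] q [ 22.8  19.4  75.6 -18.7  94.7 -62.5] [585.7469 175.8438 215.5619]
14.775 [585.75 175.84 215.56] [-158.9     0.01  175.4 ] [ 0.28 -0.16 -0.96] 3.1100754464601716 [520.26 232.53 348.17]
[[339.07 105.3 ]
 [352.34 107.26]
 [337.73 185.2 ]
 [348.92 231.45]]
```

View pics/c7.png

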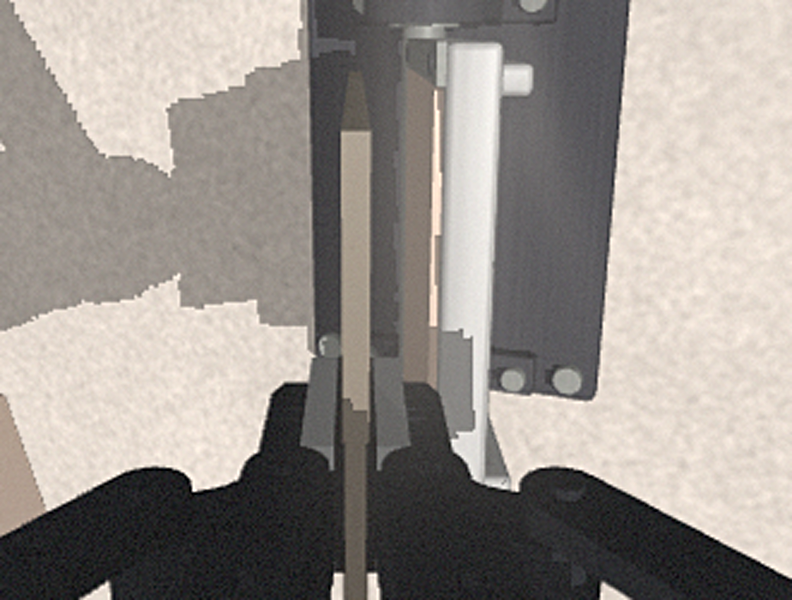

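```bash
python3 - <<'E'
from h import *
np.set_printoptions(precision=2,suppress=True)
im,W=wload('w7'); k=2.4
s=status.sense(); Rt=R.from_euler('xyz',s['tcp_rot'],degrees=True).as_matrix(); p=s['tool_pos']
print('board near end top/bot pred',[proj(W,p+Rt@np.array([57.1,0,z])) for z in(-36.3,123.7)],'obs',[(170+355.5/k-.3,90+y/k-.3) for y in(130,72)])
for n,x,z in[('pan bot',-55,0),('pan top',-55,96),('face top',-65,100),('face top mid',-10,100)]: print(n,proj(W,SEAT+EX*x+EZ*z))
print('obs',[(170+x/k-.3,90+y/k-.3) for x,y in[(402,70),(438,90),(446,45),(442,300)]])
g=im.astype(int)
for v in (118,122,126,130,150,180,200): print(v,[tuple(q) for q in g[v,333:362].tolist()] if 0 else g[v,333:362].sum(1), (g[v,333:362,0]-g[v,333:362,2]))
E
```

```text
board near end top/bot pred [array([316.13, 144.15]), array([316.99, 119.27])] obs [(317.825, 143.86666666666667), (317.825, 119.7)]
pan bot [339.17 118.54]
pan top [350.99 127.54]
face top [352.34 107.26]
face top mid [349.4  213.98]
obs [(337.2, 118.86666666666667), (352.2, 127.2), (355.53333333333336, 108.45), (353.8666666666667, 214.7)]
118 [201 202 211 195 220 244 263 245 221 217 222 217 224 242 232 186 211 220
 201 388 388 384 389 319 355 402 440 464 461] [2 1 3 2 4 3 3 6 4 4 4 8 4 2 4 2 3 0 2 7 6 4 5 6 6 4 2 4 5]
122 [206 191 193 190 222 237 261 258 261 267 256 262 283 248 235 234 230 217
 233 386 407 396 371 322 371 406 454 462 463] [ 4  4  4  4  4  2  6 17 14 16 14 16 14  8  5  4  4  2  4  4  6  7  4  3
  4  6  5  3  4]
126 [198 191 220 234 234 248 256 265 259 263 261 272 265 269 261 270 261 269
 254 276 273 272 275 329 373 414 456 467 467] [ 2  5  3  0  4  4 10 13 16 13 13 14 14 14 13 13 14 11 11 15  7  5  3  3
  4  6  4  4  5]
130 [201 201 219 226 232 245 251 271 272 259 272 256 270 261 264 268 259 299
 527 355 302 302 264 336 379 423 460 459 459] [ 3  3  3  2  3  4  7 13 13 14 13 15 11 14 14 13 11 14 29 20 17 14  7  3
  2  6  4  6  6]
150 [204 207 209 231 247 256 261 270 263 265 267 270 271 271 270 269 249 365
 502 528 344 263 298 372 400 439 462 472 461] [ 7  5  5  3  4  3 13 16 13 14 13 14 14 14 14 14 12 20 31 33 21  4  4  3
  3  6  5  4  6]
180 [207 204 196 230 246 252 260 266 266 270 265 270 268 272 263 265 281 481
 489 498 388 280 350 394 431 453 456 454 459] [ 4  3  3  4  1  5 14 15 16 15 12 14 14 15 15 13 17 29 31 34 19  3  3  4
  5  5  3  4  6]
200 [206 187 217 237 245 247 266 265 261 259 265 275 263 265 267 246 417 504
 343 298 257 318 373 413 446 455 453 457 460] [ 5  1  2  3  4  8 13 14 15 16 14 14 13 14 16 13 27 30 21 14  8  5  5  3
  5  7  6  4  5]
```

Emit:
arm_command([
  [[0.0004, 0.004, -0.003, -0.01, 0.0008, 0, -1], [0.0004, 0.003, -0.0015, 0, 0, 0, -1], [0, 0.003, -0.001, 0, 0, 0, -1], [0, 0, 0, 0, 0, 0, -1], [0, 0, 0, 0, 0, 0, -1]],
])

```text
time: 15.45
tool_pos: [586.3, 185.4, 209.9]
tcp_rot: [-158.3, -0.0, 175.4]
ft_force: [-0.5, -0.2, -0.2]
finger_gap: 3.0
grip_force: 59.2
```

```bash
python3 -c "
from h import *
where()"
```

```text
t 15.45 board mm x,n,z: 0.0831315780075114 7.31311139771151 -0.3253429389025642 rot err (world rotvec to apply) [ 0.0103 -0.001   0.0006] F x,n,z -0.5203829910624352 0.16155684343773336 -0.2704317881252188 tq [ 0.2846 -0.0021 -0.0003] q [ 23.8  20.7  74.8 -19.   94.9 -61.4] [586.3261 185.4426 209.8806]
```

Emit:
arm_command([
  [[0.0001, 0.001, -0.0004, 0, 0, 0, -1], [0.0001, 0.001, -0.0004, 0, 0, 0, -1], [0, 0.001, -0.0004, 0, 0, 0, -1], [0, 0, 0, 0, 0, 0, -1]],
])

```text
time: 15.95
tool_pos: [586.4, 188.6, 208.5]
tcp_rot: [-158.3, -0.0, 175.4]
ft_force: [-0.0, -0.7, -0.9]
finger_gap: 3.1
grip_force: 59.2
```

```bash
python3 -c "
from h import *
where()"
```

```text
t 15.95 board mm x,n,z: -0.06695897074344602 3.8954198706360628 -0.44541068362556746 rot err (world rotvec to apply) [ 0.0103 -0.0012  0.0004] F x,n,z 0.026068158622054728 0.2976691287446548 -1.0644989949554926 tq [ 0.2123  0.0014 -0.0195] q [ 24.1  21.   74.6 -19.   95.  -61.2] [586.4443 188.5928 208.5372]
```

Emit:
arm_command([
  [[0.0001, 0.001, -0.0004, 0, 0, 0, -1], [0, 0, 0, 0, 0, 0, -1], [0, 0, 0, 0, 0, 0, -1]],
])

```text
time: 16.32
tool_pos: [586.6, 189.3, 208.2]
tcp_rot: [-158.3, -0.0, 175.4]
ft_force: [-0.1, -1.8, 0.2]
finger_gap: 3.4
grip_force: 59.3
```

```bash
python3 -c "
from h import *
where()"
```

```text
t 16.325 board mm x,n,z: 0.010277445252621396 3.132710194862854 -0.44981718560939077 rot err (world rotvec to apply) [ 0.0105 -0.0011  0.0006] F x,n,z 0.005484499966445382 1.8000373130649618 -0.4434096005073149 tq [-0.1525  0.0463  0.078 ] q [ 24.1  21.1  74.5 -19.   95.  -61.1] [586.5864 189.3223 208.2473]
```

Emit:
arm_command([
  [[0, 0.0005, -0.0002, 0, 0, 0, -1], [0, 0.0005, -0.0002, 0, 0, 0, -1], [0, 0, 0, 0, 0, 0, -1], [0, 0, 0, 0, 0, 0, -1]],
])

```text
time: 16.82
tool_pos: [586.7, 190.1, 208.0]
tcp_rot: [-158.3, -0.0, 175.4]
ft_force: [0.7, -5.1, 1.9]
finger_gap: 3.3
grip_force: 59.2
```

```bash
python3 -c "
from h import *
where()"
```

```text
t 16.825 board mm x,n,z: 0.06404112823928144 2.382310591692556 -0.36912292285577236 rot err (world rotvec to apply) [ 0.0109 -0.0009  0.0008] F x,n,z 1.1556214749315457 5.399427808759729 -0.04337744508733651 tq [-0.902   0.1482  0.2736] q [ 24.2  21.2  74.4 -19.   95.  -61.1] [586.6803 190.0835 208.0383]
```

Emit:
arm_command([
  [[0, 0, 0, 0.0003, 0.0036, 0.0093, -1], [0, 0, 0, 0, 0, 0, -1], [0, 0, 0, 0, 0, 0, -1]],
])

```text
time: 17.2
tool_pos: [586.7, 190.2, 208.0]
tcp_rot: [-158.3, -0.2, 175.9]
ft_force: [0.1, -5.5, 1.7]
finger_gap: 3.4
grip_force: 59.2
```

```bash
python3 -c "
from h import *
where()"
```

```text
t 17.2 board mm x,n,z: 0.06693303681670053 2.305827166952355 -0.3578826958778641 rot err (world rotvec to apply) [ 0.0104 -0.0044 -0.0084] F x,n,z 0.571321973064677 5.7057155452627875 -0.38014941640026395 tq [-0.91    0.0174 -0.0384] q [ 24.2  21.2  74.4 -19.   95.  -61.6] [586.6792 190.1549 208.0232]
```

Emit:
arm_command([
  [[0, 0.0003, -0.0001, 0, 0, 0, -1], [0, 0, 0, 0, 0, 0, -1], [0, 0, 0, 0, 0, 0, -1], [0, 0, 0, 0, 0, 0, -1], [0, 0, 0, 0, 0, 0, -1], [0, 0, 0, 0, 0, 0, -1]],
])

```text
time: 17.95
tool_pos: [586.7, 190.3, 208.0]
tcp_rot: [-158.3, -0.2, 175.9]
ft_force: [0.1, -4.8, 2.4]
finger_gap: 3.0
grip_force: 59.2
```

```bash
python3 - <<'E'
from h import *
where()
wsnap('w8'); im,W=wload('w8'); g=im.astype(int)
np.set_printoptions(precision=1)
print(proj(W,SEAT+EX*-65+EZ*100),proj(W,SEAT+EX*-65+EZ*100-14*N))
for v in(112,125,150,180): print(v,g[v,305:345].sum(1))
E
```

```text
t 17.95 board mm x,n,z: 0.06769283470852966 2.138615682377583 -0.34756411872129767 rot err (world rotvec to apply) [ 0.0106 -0.0044 -0.0083] F x,n,z 0.4585417172347043 5.297911258342698 0.5630193300015706 tq [-1.0472 -0.0361 -0.1279] q [ 24.2  21.2  74.4 -19.   95.  -61.6] [586.6967 190.3344 207.9644]
17.95 [586.7  190.33 207.96] [-158.29   -0.21  175.87] [ 0.08 -4.76  2.43] 3.0224002511041155 [521.35 247.83 340.28]
[320.8 107.8] [349.8 108.1]
112 [147 152 160 141 165 169 156 152 157 149 159 169 156 174 167 162 126 381
 393 384 389 290 349 393 430 449 457 468 452 455 469 477 486 483 488 496
 497 499 508 531]
125 [151 151 151 156 158 149 148 167 144 173 181 188 183 190 184 180 209 390
 398 397 400 297 354 397 431 456 460 446 453 458 462 468 474 480 480 487
 489 492 503 513]
150 [148 149 145 156 159 164 123 238 354 355 353 352 343 347 350 348 343 350
 355 354 294 304 367 408 450 454 451 450 459 460 465 469 478 482 489 485
 492 494 510 502]
180 [148 141 153 142 145 147 136 224 348 342 339 338 334 344 342 339 345 337
 336 391 273 330 388 419 448 459 443 449 462 465 474 467 482 483 483 485
 494 494 496 491]
```

```bash
python3 -c "
from bench import job
print(job.hand_in())"
```

```text
the job is handed in; nothing more can be done
None
```

I turned the lock ring to its locked mark and handed the job in with the tall cover board held flush on the face. By my measurements it is pressed on with about 5 N, its lower edge is within 1 mm of the seat, and its angles are within about 0.02 rad; hand-in returned no verdict.

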